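# Seat a lock cylinder in the holding jig and close its keeper

## Task

Stand the taller of the two brass lock cylinders in the pocket of the aluminium holding jig, fin side to the slot, and shuffle it gently, without forcing it, until it drops fully home into the keyed seat. Then swing the jig's keeper bar right over it to its stop, let go, and leave the other things on the bench where they are.

Things in the scene. Friction and masses are not known exactly. Their poses are not given: they have to be found in the camera images.
- cylinder: Taller brass lock cylinder standing on end on a 3 mm mat, 62 mm tall, about 0.16 kg. From above a keyhole shape, 33 mm long (own y), 17 mm wide (own x): barrel of 17 mm diameter centred at own y = -8 mm, flat fin 10 mm wide ending flat at y = +16.5 mm. Origin: middle of the 33 mm, at the underside; z up. Starts with the fin to world +y within 0.6 rad.
- cylinder_top (a point): Centre of the taller cylinder's top face, 62 mm above its origin. Grip it from above across the 33 mm, with the fingertips 29 mm or more above its underside, so that they stay clear of the jig's top face when it is home.
- jig: Fixed aluminium jig, block 96 mm (own x) by 90 mm (own y), top 36 mm above the table. Origin: at table height under the pocket's centre; z up. Home, the cylinder's origin is 12 mm above this one (12 mm higher on the ledge), fin to own +y, top 74 mm above the table. Pressing the cylinder on the jig with over 40 N is forcing it. A post 18 mm thick at own x = +72 mm bears the keeper.
- pocket (a point): Centre of the jig's loose pocket, at its ledge, 24 mm above the table, jig's axes. The pocket is 34 mm (x) by 50 mm (y) and 12 mm deep down to this flat steel ledge. In the ledge is the keyed seat: a hole of the cylinder's keyhole outline (square-cornered) with 1.25 mm to spare all round, fin slot to own +y, its floor 12 mm below the ledge.
- mouth (a point): Centre of the pocket's mouth in the jig's top face, 36 mm above the table, jig's axes. The stiff steel nest that holds the seat is set differently each time, and no pose tells it: the seat's centre lies up to 4.5 mm off the pocket's centre in own x and in own y, and it is turned up to 0.08 rad either way against the jig. It has to be felt (or seen from above).
- keeper (a joint): Angle of the keeper bar about its upright pivot, rad: 0 = closed at its stop, bar pointing to the jig's own -x over the cylinder; grows clockwise from above, bar's end toward own +y, to 2.0. Starts 1.4 to 1.9 and stays where left; about 1 N at the peg moves it. Bar 16 mm wide, underside 78.5 mm above the table: passes 4.5 mm over a seated cylinder, is blocked by one on the ledge.
- keeper_peg (a point): Centre of the upright steel peg on the keeper bar by which it is swung: 12 mm diameter, from the bar's top face at 88.5 mm to 114.5 mm above the table, this point at 101.5 mm; 62 mm from the pivot axis.
- keeper_pivot (a point): Point on the keeper's upright pivot axis, at the bar's top face, 88.5 mm above the table, at the jig's own x = +72 mm, y = 0.
- short: Bystander: the shorter brass lock cylinder of the same outline, 36 mm tall, standing on the mat; same axes.
- padlock: Bystander: brass padlock lying flat, 45 by 80 mm, 22 mm high.
- key_a: Bystander: brass key lying on the mat, 56 mm long, 4 mm thick.
- key_b: Bystander: steel key lying on the mat, 56 mm long, 4 mm thick.
- driver: Bystander: screwdriver lying on the bench, 170 mm long.
- pinjar: Bystander: small jar, 50 mm diameter, 55 mm high.
- pintray: Bystander: grey divided pin tray, 90 by 140 mm, 22 mm high.
Not all that is in view belongs to the job. Leave any blue or red look-alike of the cylinder alone.

How it is judged:
On the way:
1. the taller cylinder is fully home in the keyed seat while the keeper is still open (z of cylinder in the frame of jig between 0.009 and 0.015 m and horizontal distance between cylinder and jig below 0.01 m and angle between cylinder's own z axis and vertical below 0.1 rad and angle between the y axis of cylinder and the y axis of jig, either way round below 0.3 rad and value of joint keeper above 1 rad), for 0.2 s.
At the end, for the whole second after the job is handed in: Taller cylinder at rest, fully home (underside within 3 mm of 12 mm above the jig's base, within 10 mm of the pocket centre, upright to 0.1 rad, along the jig's y to 0.3 rad); keeper closed over it within 0.12 rad of its stop (z of cylinder in the frame of jig between 0.009 and 0.015 m and horizontal distance between cylinder and jig below 0.01 m and angle between cylinder's own z axis and vertical below 0.1 rad and angle between the y axis of cylinder and the y axis of jig, either way round below 0.3 rad and value of joint keeper below 0.12 rad and linear speed of cylinder below 0.02 m/s); the robot touches nothing.
It fails at once if the cylinder is forced: pressed against the jig with more than 40 N (contact force between cylinder and jig above 40 N).
It fails at once if the taller cylinder is tipped over (angle between cylinder's own z axis and vertical above 0.6 rad).
It fails at once if another thing on the bench is moved more than 25 mm (distance of any of short, padlock, key_a, key_b, driver, pinjar, pintray from where it was at the start of the episode above 0.025 m).
It also fails if it takes over 72 s, if anything falls off the work surface, if the arm or the gripper's body presses on something with over 40 N, if the wrist force passes 120 N, or if a joint passes its speed limit or range.

## Robot

A 7-joint arm with a two-finger parallel gripper is mounted at the origin on the work surface. World frame = base frame: x ahead of the robot, y to its left, z up, the work surface at z = 0. Lengths are in m, angles in rad, forces in N, time in s.
With the tool pointing down it reaches from about 0.4 to 0.85 m from the base axis. Payload 4.4 kg.
Tool frame: the origin (TCP) lies between the finger pads; the fingertips stand 22 mm ahead of it and the grasp point (between the pads) lies 3 mm ahead of it; z points along the fingers, y is the line along which they close (so a half turn about z gives the same grasp; the last joint's range is limited). The gripper opens to 94 mm and grips with 3 to 60 N. Pads are 16 mm wide; open, the fingers measure 119 mm over their backs; the gripper's body (75 mm by 177 mm) begins 78 mm behind the grasp point.
Start: joints at [-1.371, 0.628, 0.038, 1.517, -0.027, 0.996, -0.02], TCP at [0.171, 0.627, 0.227] pointing down, gripper open.
Joint ranges: [-3.06, 3.06], [-0.37, 2.12], [-1.25, 1.32], [0.18, 2.47], [-1.1, 4.24], [0.23, 1.98], [-2.94, 2.94]. Speed limits (rad/s): [2.57, 2.57, 3.14, 3.14, 3.14, 3.14, 3.14].

## Interface

Orientations are given as [roll, pitch, yaw] about the fixed x, y, z axes, in that order (R = Rz(yaw) Ry(pitch) Rx(roll)).
In Python, from bench import robot, optics, spotter gives the robot as it stands. Calls block until the motion is done:
- robot.move_pose(position, orientation): joint-space move of the TCP to a pose.
- robot.move_straight(position, vel=0.15, frame=None): straight line of the TCP; frame=None keeps the orientation; vel is the mean speed in m/s.
- robot.goto_joints(angles): joint-space move.
- robot.command_gripper(opening, effort=None): finger opening in m; effort is the grip in N (None keeps the last); returns when the fingers have stopped.
- robot.hold(seconds).
- robot.ik(position, orientation): joint angles nearest the present ones, or None.
- optics.camera(name): name is "side" or "top" or "wrist"; returns a dict with "pixels" (384x512x3 uint8, blue, green, red), "intrinsics" (3x3 intrinsics, pixels), "rvec" (rotation vector, rad) and "tvec" (3), from world to camera coordinates, as OpenCV has them; the wrist camera has in their place "mount" (4x4, takes a point from camera to tool coordinates, whose origin is the TCP and whose axes are the flange's). Camera axes: x right, y down, z forward; pixel columns grow to the right and rows downward; lengths in m; the calibration is good to about 2 mm. A picture is of the moment at which its call begins: read the wrist's pose just before it. There is no depth.
A pose or a line that the arm cannot do raises robot.IKError and nothing moves.
- robot.job_done(): hands the job in; it is judged then, once.
Trained networks look in the newest picture that a camera, given by its name, has taken for a name from the list of things; names that differ only in an ending like _2 or _b are one class to them, and where a whole thing is asked for, a point or a joint stands for the part that bears it (a point fixed in the world has none). Each returns a list of dicts, best first, with "confidence" (0 to 1); they miss things now and then, are a little off and sometimes report something else, mostly with a low value. They report only what shows in the picture. A call takes as long as a camera call. They do not tell look-alikes from the thing itself.
- spotter.find_in(query, camera): "box" ([left, top, right, bottom] in pixels, round what is visible of it).
Readings, each from a call of its own:
- robot.read_time_s(): time.
- robot.read_qpos(): joint angles.
- robot.read_dq(): joint speeds.
- robot.read_joint_torque(): joint torques, N m.
- robot.read_tool_pos(): TCP position.
- robot.read_tool_rot(): TCP orientation.
- robot.read_ft_force(): force on the tool from outside, world axes, zero at the start.
- robot.read_ft_torque(): the same for the moment, N m.
- robot.read_finger_gap(): finger opening in m.
- robot.read_grip_force(): force on a finger pad.
Only numpy, scipy, OpenCV 4.12 (cv2) and the standard library are available. Lean on these libraries where they do the work, as an engineer would, in place of code of your own. Each camera call takes 0.05 s, during which the arm holds its last target. There are 200 camera calls.

## Working session

There is one attempt and no reset: what is moved stays moved. The work goes in short steps, each a Python script; the robot and the scene stay as the last script left them, time stands still between calls to the robot, and variables do not carry over. Pictures are saved under pics/ and viewed, at most 10 in all, crops included, and the job is handed in when it is done.

```bash
mkdir -p pics; ls
cat > h.py <<'E'
import numpy as np, cv2
from bench import robot, optics, spotter
from scipy.spatial.transform import Rotation as Ro
def cam(name):
    """image, K, R, t world->camera"""
    if name=='wrist':
        p=np.array(robot.read_tool_pos()); o=robot.read_tool_rot(); c=optics.camera(name)
        T=np.eye(4); T[:3,:3]=Ro.from_euler('xyz',o).as_matrix(); T[:3,3]=p
        W=np.linalg.inv(T@np.array(c['mount'])); R,t=W[:3,:3],W[:3,3]
    else:
        c=optics.camera(name); R=cv2.Rodrigues(np.array(c['rvec'],float))[0]; t=np.array(c['tvec'],float).ravel()
    return np.array(c['pixels']),np.array(c['intrinsics'],float),R,t
def px2w(uv,z,K,R,t):
    d=R.T@np.linalg.inv(K)@np.array([uv[0],uv[1],1.]); o=-R.T@t
    return o+d*(z-o[2])/d[2]
def w2px(p,K,R,t):
    q=K@(R@np.array(p)+t); return q[:2]/q[2]
E
python3 - <<'E'
from h import *
print(robot.read_time_s(),robot.read_tool_rot())
ims=[]
for n in('top','side'):
    im,K,R,t=cam(n); print(n,(-R.T@t).round(3)); np.savez(n+'.npz',im=im,K=K,R=R,t=t)
    for q in('cylinder','jig','keeper','keeper_peg','short'):
        print(q,[(np.round(d['box']).astype(int).tolist(),round(d['confidence'],2)) for d in spotter.find_in(q,n)[:4]])
    ims.append(im)
    cv2.imwrite(f'pics/{n}.png',cv2.resize(im,(800,600),interpolation=cv2.INTER_CUBIC))
E
```

```text
pics
0.0 [-3.13974533e+00  2.68620006e-05  2.87577799e+00]
top [ 0.439 -0.041  1.144]
cylinder [([360, 204, 368, 214], 0.52), ([315, 166, 326, 177], 0.38)]
jig [([182, 183, 232, 233], 0.8)]
keeper [([184, 184, 215, 194], 0.62)]
keeper_peg [([184, 182, 214, 194], 0.62)]
short []
side [ 0.425 -0.678  0.695]
cylinder [([283, 246, 297, 272], 0.76), ([278, 318, 292, 352], 0.7), ([242, 319, 262, 347], 0.62), ([307, 307, 328, 329], 0.6)]
jig [([207, 130, 250, 194], 0.82)]
keeper [([238, 129, 246, 161], 0.59), ([155, 129, 177, 144], 0.5)]
keeper_peg [([318, 199, 378, 248], 0.6), ([239, 136, 246, 158], 0.53)]
short [([220, 237, 228, 262], 0.6)]
```

View pics/top.png

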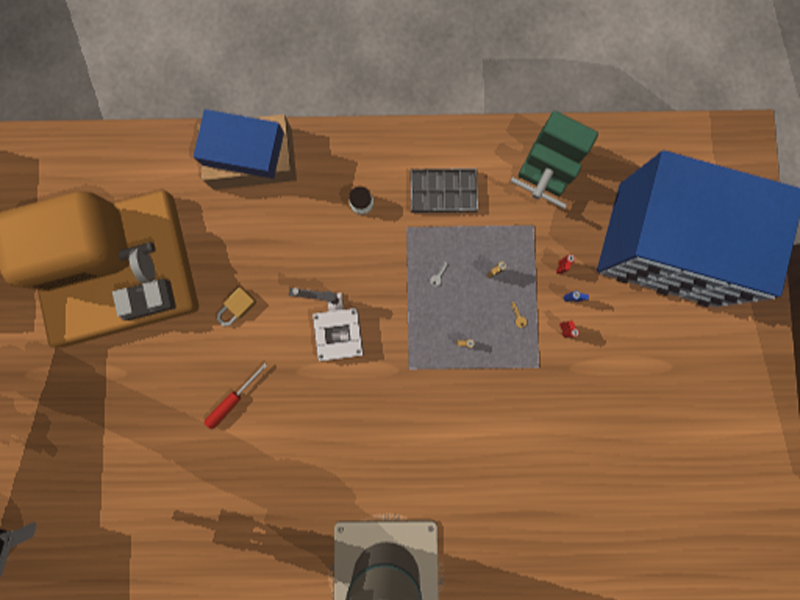

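View pics/side.png

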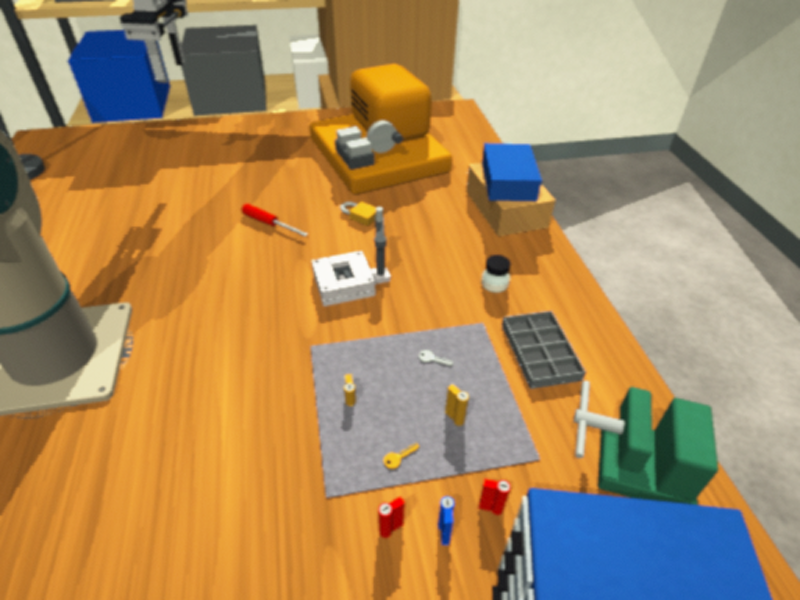

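The candidates in top.png (800 px scale) are:
- brass on the mat at (497,268), which looks tall in side.png at (457,405)
- brass on the mat at (465,343), which is short; side (349,390)
- red at (567,263) and (570,330)
- blue at (575,297)

I choose the brass one at (497,268). The jig is at (337,333), with its pivot at (337,300) and the bar pointing left. Next I'll check it up close with the wrist camera.

```bash
cat > a.py <<'E'
from h import *
d=np.load('top.npz'); K,R,t=d['K'],d['R'],d['t']
f=512/800
for n,uv,z in(('cyl',(499,266),.065),('jig',(337,334),.036),('piv',(337,299),.0885),('peg',(295,293),.11)): print(n,px2w((uv[0]*f,uv[1]*f),z,K,R,t).round(3))
c=px2w((499*f,266*f),.065,K,R,t); j=px2w((337*f,334*f),.036,K,R,t)
print(np.array(optics.camera('wrist')['mount']).round(3))
M=np.array(optics.camera('wrist')['mount'])
for n,g,z in(('wc',c,.30),('wj',j,.30)):
    ps=np.pi
    Rt=Ro.from_euler('xyz',[np.pi,0,ps]).as_matrix()
    # put the target roughly on the optical axis
    o=Rt@M[:3,3]; dd=Rt@M[:3,2]; s=(.05-z-o[2])/dd[2]; off=(o+dd*s)[:2]
    robot.move_pose([g[0]-off[0],g[1]-off[1],z],[np.pi,0,ps])
    robot.hold(.3)
    im,K2,R2,t2=cam('wrist'); np.savez(n+'.npz',im=im,K=K2,R=R2,t=t2)
    print(n,off,(-R2.T@t2).round(3),robot.read_qpos())
    for q in('cylinder','jig','keeper_peg'): print(q,[(np.round(b['box']).astype(int).tolist(),round(b['confidence'],2)) for b in spotter.find_in(q,'wrist')[:3]])
    cv2.imwrite(f'pics/{n}.png',cv2.resize(im,(800,600),interpolation=cv2.INTER_CUBIC))
print(robot.read_time_s())
E
python3 a.py
```

```text
cyl [ 0.607 -0.232  0.065]
jig [0.477 0.094 0.036]
piv [0.543 0.087 0.089]
peg [0.554 0.165 0.11 ]
[[-0.001 -0.96  -0.281  0.081]
 [ 1.    -0.001  0.    -0.   ]
 [-0.    -0.281  0.96  -0.157]
 [ 0.     0.     0.     1.   ]]
wc [ 0.03824485 -0.00017215] [ 0.488 -0.233  0.457] [ 0.04349782  0.54824838  0.49403416  1.5351628  -0.27698842  1.12829169
  2.16647354]
cylinder [([242, 168, 266, 202], 0.96), ([113, 72, 149, 100], 0.89), ([129, 171, 159, 212], 0.86)]
jig [([469, 40, 512, 152], 0.96)]
keeper_peg [([472, 37, 509, 150], 0.46)]
wj [ 0.03824485 -0.00017215] [0.358 0.093 0.457] [-0.66594369  0.275912    0.50712721  1.95652571 -0.16326737  0.94890288
  1.49045203]
cylinder [([0, 258, 40, 290], 0.91), ([248, 245, 328, 277], 0.6)]
jig [([0, 257, 41, 287], 0.61), ([213, 138, 325, 279], 0.26)]
keeper_peg [([250, 246, 330, 279], 0.96)]
6.3333
```

View pics/wc.png

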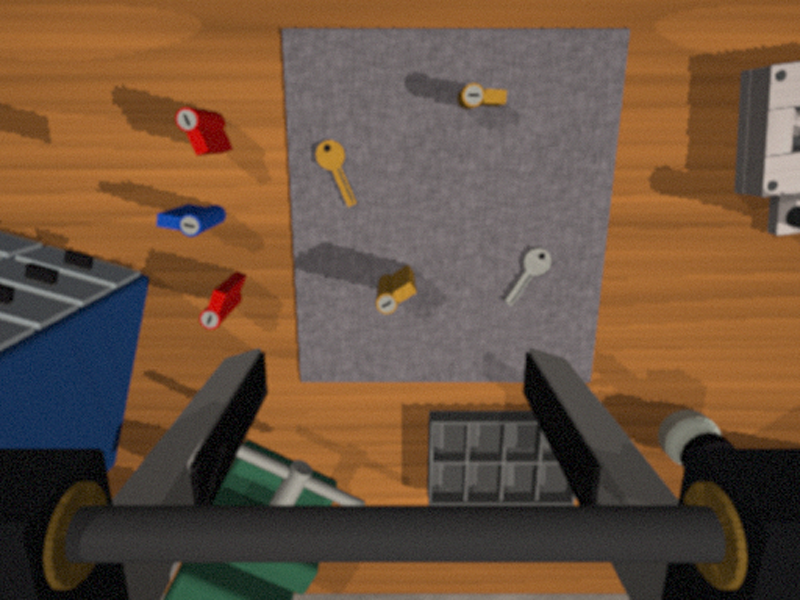

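View pics/wj.png

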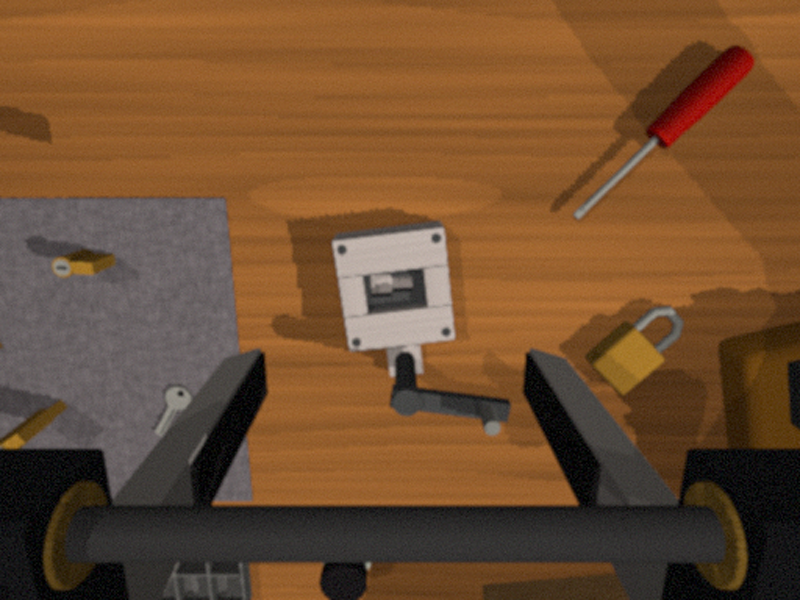

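wc.png confirms the choice. The tall brass cylinder is at (397,290), with its fin pointing up and to the right. In wj.png the pocket is at (396,292), the pivot at (405,395) and the peg at (491,425). Next I'll take vertical close-ups of both.

```bash
cat > b.py <<'E'
from h import *
tiles=[]
d=np.load('wj.npz'); K,R,t=d['K'],d['R'],d['t']; f=.64
piv=px2w((405*f,398*f),.0885,K,R,t); print('piv',piv,'peg',px2w((491*f,428*f),.1145,K,R,t), 'jig',px2w((396*f,289*f),.036,K,R,t)); j=px2w((396*f,289*f),.036,K,R,t)
for c in ((337,338),(341,250),(436,239),(357,342),(446,331)): print(px2w((c[0]*f,c[1]*f),.036,K,R,t).round(4))
d=np.load('wc.npz'); c=px2w((397*f,294*f),.065,d['K'],d['R'],d['t']); print('cyl',c)
for n,g,z,zt in(('vj',j,.17,.036),('vc',c,.2,.065)):
    robot.move_pose([g[0]+.081,g[1],z],[np.pi,0,np.pi]); robot.hold(.4)
    im,K,R,t=cam('wrist'); np.savez(n+'.npz',im=im,K=K,R=R,t=t)
    p=w2px([g[0],g[1],zt],K,R,t); print(n,p,K[0,0])
    h=80 if n=='vj' else 40
    x0,y0=np.clip((p-h).astype(int),0,None); x1,y1=x0+2*h,y0+2*h; s=600//(2*h); print('crop',x0,y0,s)
    cv2.imwrite(f'pics/{n}.png',cv2.resize(im[y0:y1,x0:x1],None,fx=s,fy=s,interpolation=cv2.INTER_CUBIC))
print(robot.read_time_s())
E
python3 b.py
```

```text
piv [0.54866787 0.10051754 0.0885    ] peg [0.55925746 0.16208873 0.1145    ] jig [0.47713    0.09386859 0.036     ]
[0.5199 0.0442 0.036 ]
[0.4446 0.0498 0.036 ]
[0.4358 0.1258 0.036 ]
[0.5235 0.0609 0.036 ]
[0.5138 0.1357 0.036 ]
cyl [ 0.60271729 -0.23052107  0.065     ]
vj [252.56138131  88.11706222] 341.9877017118075
crop 172 8 3
vc [252.33382537  88.15828678] 341.9877017118075
crop 212 48 7
9.2917
```

View pics/vj.png

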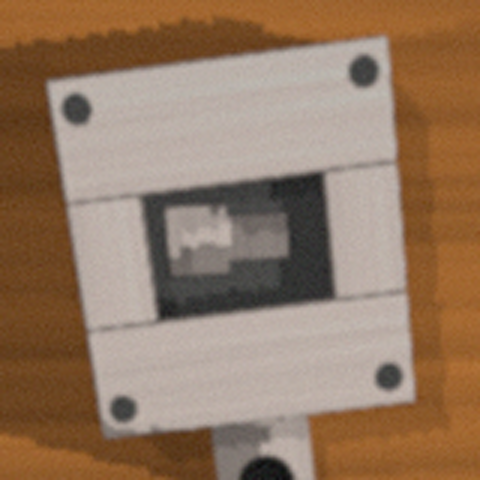

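View pics/vc.png

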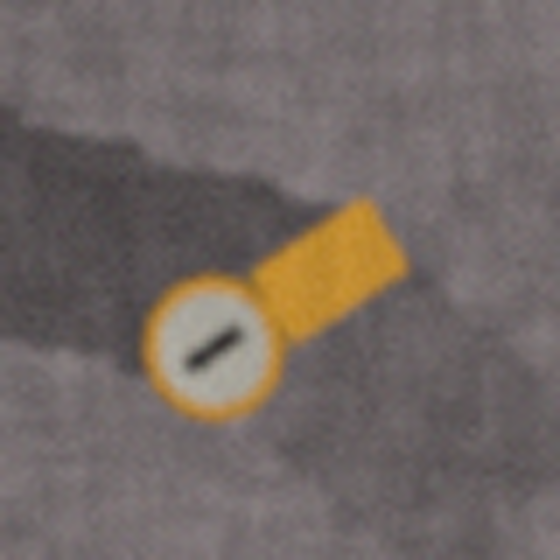

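Both close-ups are clear. In vc, the barrel centre is at crop (215,347) and the middle of the fin end is at (387,234). In vj, the keyed seat shows as a bright keyhole spanning crop (165..290, 205..275) with its slot to the right (+y). I'll fit both outlines numerically.

```bash
cat > c.py <<'E'
from h import *
from scipy.optimize import differential_evolution as DE
def key(m): # keyhole polygon (own x,y), margin m, square barrel if m>0
    a=8.5+m; 
    if m>0: return np.array([[-a,-16.5-m],[a,-16.5-m],[a,m+.5],[5+m,m+.5],[5+m,16.5+m],[-5-m,16.5+m],[-5-m,m+.5],[-a,m+.5]])/1e3
    th=np.linspace(np.pi-.94,2*np.pi+.94,40)
    return np.array([[8.5*np.cos(q),-8+8.5*np.sin(q)] for q in th]+[[5,16.5],[-5,16.5]])/1e3
def proj(P,x,y,th,z,d):
    c,s=np.cos(th),np.sin(th); W=np.c_[P@np.array([[c,s],[-s,c]])+[x,y],np.full(len(P),z)]
    q=(d['K']@(d['R']@W.T+d['t'][:,None])).T; return q[:,:2]/q[:,2:]
S=6
def fit(n,P,z,g0,rng,chan,box):
    d=dict(np.load(n+'.npz')); x0,y0,w=box
    I=chan(d['im'][y0:y0+w,x0:x0+w].astype(np.float32)); I=cv2.resize(I,None,fx=S,fy=S,interpolation=cv2.INTER_CUBIC)
    def m(P_,x,y,th):
        M=np.zeros(I.shape,np.uint8); q=(proj(P_,x,y,th,z,d)-[x0,y0]+.5)*S-.5
        cv2.fillPoly(M,[np.round(q).astype(np.int32)],1); return M
    ker=np.ones((19,19),np.uint8)
    def cost(v):
        M=m(P,*v); O=cv2.dilate(M,ker)-M; A=M>0
        return -(I[A].mean()-I[O>0].mean())/ (I[A].std()+I[O>0].std()+5)
    r=DE(cost,[(a-b,a+b) for a,b in zip(g0,rng)],seed=1,popsize=12,maxiter=40,tol=1e-6)
    M=m(P,*r.x); V=cv2.normalize(I,None,0,255,cv2.NORM_MINMAX).astype(np.uint8); V=cv2.cvtColor(V,cv2.COLOR_GRAY2BGR)
    cv2.drawContours(V,cv2.findContours(M,cv2.RETR_EXTERNAL,cv2.CHAIN_APPROX_NONE)[0],-1,(0,0,255),1)
    print(n,r.x.round(4),-r.fun); return r.x,cv2.resize(V,(390,390))
dj=np.load('vj.npz'); dc=np.load('vc.npz')
W=lambda d,c,o,s,z: px2w(np.array(o)+(np.array(c)+.5)/s-.5,z,d['K'],d['R'],d['t'])
b=W(dc,(215,347),(212,48),7,.065); e=W(dc,(387,234),(212,48),7,.065); u=(e-b)/np.linalg.norm(e-b)
th=np.arctan2(-u[0],u[1]); cc=b+u*.008; print('manual cyl',cc,th,np.linalg.norm(e-b))
for nm,cs in(('block',((47,82),(387,37),(415,402),(103,437))),('pocket',((142,197),(325,173),(335,297),(158,320)))):
    q=[W(dj,k,(172,8),3,.036) for k in cs]; r=(q[1]+q[2]-q[0]-q[3]); print(nm,np.mean(q,0),np.arctan2(-r[0],r[1]),np.linalg.norm(q[1]-q[0]),np.linalg.norm(q[2]-q[1]))
s=W(dj,(228.5,237.5),(172,8),3,.024); print('seat manual',s)
sat=lambda I:I.max(2)*0+(I[:,:,2]-I[:,:,0]) 
a,V1=fit('vc',key(0),.065,[cc[0],cc[1],th],[.004,.004,.2],sat,(222,50,60))
k,V2=fit('vj',key(1.25),.024,[s[0],s[1],.1],[.006,.006,.15],lambda I:I.mean(2),(216,62,70))
np.savez('fit.npz',cyl=a,seat=k)
cv2.imwrite('pics/fit.png',np.hstack([V1,V2]))
E
python3 c.py
```

```text
manual cyl [ 0.60557039 -0.23206073  0.065     ] 0.563552995104713 0.023837881637015626
block [0.4789156  0.09263189 0.036     ] 0.11642509247335821 0.08934805685747392 0.09554334766226946
pocket [0.47882163 0.09308857 0.036     ] 0.12473129302985568 0.049649653799235284 0.03259702947506253
seat manual [0.47609041 0.08985258 0.024     ]
vc [ 0.6056 -0.2322  0.5789] 0.917599618434906
vj [0.4764 0.0892 0.0454] 1.4701354503631592
```

View pics/fit.png

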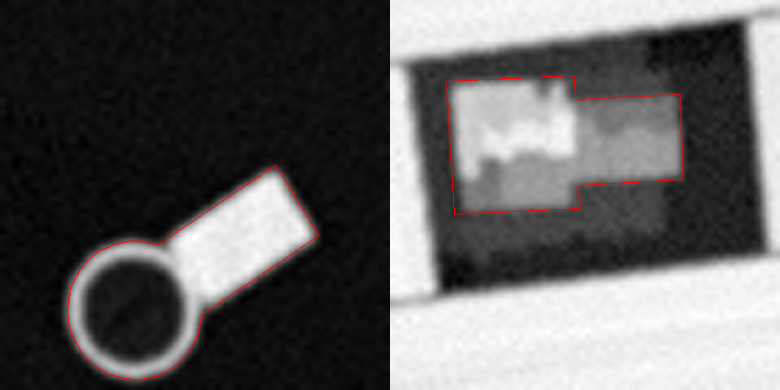

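The fits look right. Both red outlines follow the keyhole edges: cylinder at (0.6056,-0.232), yaw 0.57, and seat at (0.4764,0.0892), yaw about 0.05. I'll do one centring squeeze and re-view to calibrate the camera against the hand, then grasp.

```bash
cat > d.py <<'E'
from h import *
import c as C
x,y,_=C.a; th=.571
def o(t): return [np.pi,0,np.pi+t if t<0 else t-np.pi]
print(robot.ik([x,y,.057],o(th)), robot.ik([.4764,.0892,.07],o(.05)))
robot.command_gripper(.06)
robot.move_pose([x,y,.12],o(th)); robot.move_straight([x,y,.057],vel=.08)
robot.command_gripper(0.0,6); print('gap',robot.read_finger_gap(),robot.read_tool_pos(),robot.read_grip_force())
tp=np.array(robot.read_tool_pos())
robot.command_gripper(.06); robot.move_straight([x,y,.12],vel=.15)
robot.move_pose([x+.081,y,.2],[np.pi,0,np.pi]); robot.hold(.4)
im,K,R,t=cam('wrist'); np.savez('vd.npz',im=im,K=K,R=R,t=t)
sat=lambda I:I[:,:,2]-I[:,:,0]
g,_=C.fit('vd',C.key(0),.065,[x,y,th],[.005,.005,.15],sat,(222,50,60))
u=np.array([-np.sin(g[2]),np.cos(g[2])]); v=np.array([u[1],-u[0]])
print('bias along u',(g[:2]-tp[:2])@u,'v',(g[:2]-tp[:2])@v, 'moved',g-[x,y,th],robot.read_time_s())
np.savez('fit2.npz',g=g,tp=tp)
E
python3 d.py
```

```text
manual cyl [ 0.60557039 -0.23206073  0.065     ] 0.563552995104713 0.023837881637015626
block [0.4789156  0.09263189 0.036     ] 0.11642509247335821 0.08934805685747392 0.09554334766226946
pocket [0.47882163 0.09308857 0.036     ] 0.12473129302985568 0.049649653799235284 0.03259702947506253
seat manual [0.47609041 0.08985258 0.024     ]
vc [ 0.6056 -0.2322  0.5789] 0.917599618434906
vj [0.4764 0.0892 0.0454] 1.4701354503631592
[ 0.18736545  0.84709929  0.23237394  1.65292077 -0.28000887  0.67439885
  2.70554139] [-0.45356178  0.68395005  0.31412017  2.10885712 -0.49972741  0.41963121
  1.87642476]
gap 0.0328709489168649 [ 0.60568107 -0.23201129  0.05721702] 5.991224057797808
vd [ 0.6022 -0.2272  0.534 ] 0.6586971879005432
bias along u 0.005905682258552163 v -0.0005593643099585915 moved [-0.00344259  0.00495901 -0.03696832] 14.275
```

```bash
cat > e.py <<'E'
from h import *
import c as C
z=np.load('fit2.npz'); tp=z['tp']
g,V=C.fit('vd',C.key(0),.065,[*z['g'][:2],.57],[.015,.015,.2],lambda I:I[:,:,2]-I[:,:,0],(212,30,80))
u=np.array([-np.sin(g[2]),np.cos(g[2])]); v=np.array([u[1],-u[0]])
print('bias u',(g[:2]-tp[:2])@u,'v',(g[:2]-tp[:2])@v); np.savez('fit2.npz',g=g,tp=tp)
cv2.imwrite('pics/vd.png',V)
E
python3 e.py | tail -2
```

```text
vd [ 0.6018 -0.2267  0.5329] 0.6546316146850586
bias u 0.00656289784904537 v -0.0006489929125151886
```

View pics/vd.png

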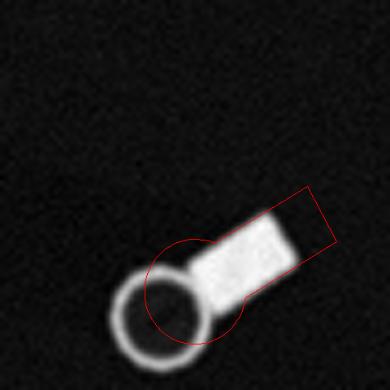

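The overlay sits off the real outline because the dark cap misled the score, so this fit is wrong. I'll refit on the filled silhouette, for both the before and after images.

```bash
cat > e.py <<'E'
from h import *
import c as C
tp=np.load('fit2.npz')['tp']
def fill(I):
    M=((I[:,:,2]-I[:,:,0])>45).astype(np.uint8); M=cv2.resize((I[:,:,2]-I[:,:,0]),None,fx=6,fy=6,interpolation=cv2.INTER_CUBIC)
    B=(M>M.max()*.45).astype(np.uint8); c=max(cv2.findContours(B,cv2.RETR_EXTERNAL,cv2.CHAIN_APPROX_NONE)[0],key=cv2.contourArea)
    F=np.zeros(B.shape,np.float32); cv2.drawContours(F,[c],-1,255,-1); return cv2.resize(F,(I.shape[1],I.shape[0]),interpolation=cv2.INTER_AREA)
for n in('vc','vd'):
    g,V=C.fit(n,C.key(0),.065,[.605,-.231,.57],[.012,.012,.25],fill,(212,30,80))
    u=np.array([-np.sin(g[2]),np.cos(g[2])]); v=np.array([u[1],-u[0]])
    print('bias u',(g[:2]-tp[:2])@u,'v',(g[:2]-tp[:2])@v)
np.savez('fit2.npz',g=g,tp=tp)
E
python3 e.py | tail -4
```

```text
vc [ 0.6056 -0.2322  0.5702] 3.3860347270965576
bias u -0.00015619722071463245 v -0.00018108143927983547
vd [ 0.6058 -0.2326  0.5729] 3.453186511993408
bias u -0.0005397648060222161 v -0.000188894769881603
```

The hand-eye bias is only about 0.5 mm. Now I'll grasp, carry the cylinder over and lower it by feel.

```bash
cat > s.py <<'E'
from h import *
def o(t): return [np.pi,0,t-np.pi if t>=0 else t+np.pi]
H=.054
def fz(): return robot.read_ft_force()[2]
def lower(x,y,th,z0,z1,f0,lim=8,step=.0015):
    """lower TCP from z0 to z1, stop on force; returns (z commanded, force)"""
    z=z0
    while z>z1:
        z=max(z1,z-step); robot.move_straight([x,y,z],vel=.04,frame=o(th)); f=fz()-f0
        if abs(f)>lim: return z,f
    return z,f
E
cat > f.py <<'E'
from s import *
g=np.load('fit2.npz')['g']; th=g[2]; p=g[:2]+.0005*np.array([-np.sin(th),np.cos(th)])
robot.move_pose([*p,.12],o(th)); robot.move_straight([*p,.057],vel=.08)
robot.command_gripper(0.0,25); print('gap',robot.read_finger_gap(),robot.read_grip_force())
robot.move_straight([*p,.17],vel=.15)
X,Y,T=.4763,.0897,.05
robot.move_pose([X,Y,.17],o(T)); robot.move_straight([X,Y,.084],vel=.1); robot.hold(.2)
f0=fz(); print('f0',f0,'gap',robot.read_finger_gap(),robot.read_tool_pos(),robot.read_time_s())
z,f=lower(X,Y,T,.084,.066,f0,lim=6)
print('z',z,f,robot.read_tool_pos(),robot.read_ft_force(),robot.read_ft_torque(),robot.read_time_s())
np.save('f0.npy',f0)
E
python3 f.py
```

```text
gap 0.03291397132621142 24.980206189211458
f0 -2.7991928544114364 gap 0.03304415858932372 [0.47665812 0.08986481 0.08449985] 19.7667
z 0.066 3.687645195053373 [0.47650564 0.08974287 0.06613712] [-0.38751328  0.50291302  0.88845234] [ 0.09808118 -0.00161736  0.03235487] 22.7667
```

The cylinder dropped straight in: TCP z is 0.0661, so the underside is at 12 mm, with only 3.7 N. I'll release it, then swing the keeper with the fingers loosely round the peg.

```bash
cat > k.py <<'E'
from s import *
robot.hold(.1); robot.command_gripper(.05); robot.hold(.2)
q=robot.read_tool_pos(); robot.move_straight([q[0],q[1],.19],vel=.15)
P=np.array([.5505,.1015]); J=.12
def pose(k,z=.116,r=.062):
    f=np.pi+J-k; return [*(P+r*np.array([np.cos(f),np.sin(f)])),z],[np.pi,0,(f+np.pi)%(2*np.pi)-np.pi]
k0=1.83
p,a=pose(k0,.19); robot.command_gripper(.06); robot.move_pose(p,a)
p,a=pose(k0); robot.move_straight(p,vel=.1,frame=a); print('pre',robot.read_ft_force())
robot.command_gripper(0.,4); print('gap',robot.read_finger_gap())
if not .009<robot.read_finger_gap()<.016: raise SystemExit('no peg')
robot.command_gripper(.016); robot.hold(.1); b=np.array(robot.read_ft_force())
for k in np.r_[np.arange(k0-.12,.05,-.12),.02,0,-.02,-.04,-.06,-.08]:
    p,a=pose(k); robot.move_straight(p,vel=.08,frame=a)
    f=np.array(robot.read_ft_force())-b; n=np.linalg.norm(f[:2])
    if k<.5 or n>4: print(round(k,2),f.round(1),robot.read_finger_gap())
    if n>8 or (n>4 and k<.1): break
print(robot.read_time_s())
E
python3 k.py
```

```text
pre [0.31222801 0.19941419 0.92710221]
gap 0.012130327037637403
0.39 [0.4 0.6 0.1] 0.016194920317200212
0.27 [1.1 0.5 0. ] 0.015933260372675045
0.15 [0.5 0.3 0.5] 0.01586539338371775
0.02 [0.1 0.2 0.7] 0.016028276564673847
0.0 [0.5 0.6 0. ] 0.01620335819737802
-0.02 [ 0.9  1.  -0. ] 0.015615392478099096
-0.04 [ 0.2  2.8 -0.5] 0.01620373224414994
-0.06 [ 0.5  7.5 -0.4] 0.01586189902327769
33.3917
```

The keeper is at its stop: reaction force rises from k = -0.04. I'll release, withdraw and check.

```bash
cat > r.py <<'E'
from s import *
robot.command_gripper(.04); q=robot.read_tool_pos(); robot.move_straight([q[0],q[1],.2],vel=.15)
robot.move_pose([.479+.09,.093,.25],[np.pi,0,np.pi]); robot.hold(.3)
im,K,R,t=cam('wrist'); p=w2px([.49,.093,.07],K,R,t).astype(int); y0=max(0,p[1]-90)
cv2.imwrite('pics/end.png',cv2.resize(im[y0:y0+180,p[0]-100:p[0]+100],None,fx=3,fy=3))
print(robot.read_time_s(),robot.read_ft_force())
E
python3 r.py
```

```text
35.4917 [-0.66522801 -0.88783031 -0.98205311]
```

View pics/end.png

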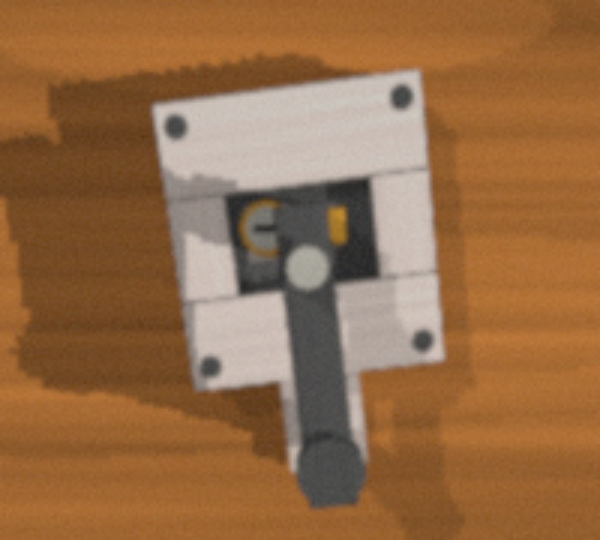

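end.png shows the bar running from the pivot (330,470) through the peg (307,268), in line with the jig's axis. The seated cylinder, barrel at (262,228) and fin at (340,225), lies under it and the gripper is clear.

```bash
python3 -c "
from bench import robot
print(robot.job_done())"
```

```text
the job is handed in; nothing more can be done
None
```

The taller brass cylinder is fully home in the keyed seat, the keeper is closed at its stop, the gripper is clear, and the job was handed in at about 35 s; no verdict came back.

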